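Open a latched blotting cassette flat for loading

TASK

Open the empty blotting cassette so that it can be loaded: with the fingertips, push its white slide latch along the edge all the way to the unlocked end, then push the red leaf up by its thumb tab and right over the spine until it lies fully flat on the other side, like a book opened flat. Leave the cassette where it lies (it must not be lifted, tipped or shoved away), leave the latch unlocked and do not disturb the small things around it.

Things in the scene. Friction and masses are not known exactly. Their poses are not given: they have to be found in the camera images.
- cassette: Book-like blotting cassette, loose, 0.8 kg, lying closed on a blue-grey mat 2 mm thick. Origin: on its underside, under the middle of the spine. x runs along the spine, away from the robot; y from the spine to the free edge of the closed halves (about the robot's left); z up. Lower half: black frame, x -75 to 75 mm, y 9 to 115 mm, z 0 to 18 mm. The red leaf lies on it, z 18 to 35.5 mm.
- spine (a point): Middle of the hinge axis, 18 mm above the cassette's underside; the axis runs along the cassette's x. Opened flat, the leaf lies beyond it at cassette y -9 to -115 mm (its tab to -135 mm), z 0.5 to 18 mm, inner side up: a rim 22 mm wide along its free edge (12 mm at the latch's cut-out), level with the hinge axis, round a grid recessed 10 mm.
- leaf (a joint): Angle of the red leaf about the spine, rad: 0 closed on the lower half, 1.57 upright, 3.14 opened flat on the other side (end stop). The hinge is stiff: the leaf stays at any angle where it is left and must be pushed all the way down; about 2 N at the tab turns it. While the latch is locked it cannot rise.
- tab_edge (a point): Middle of the outer edge of the red thumb tab that juts 20 mm out from the leaf's free edge, half-way through its 5 mm thickness; turns with the leaf. Closed it is at x -31, y 135, z 32 mm in the cassette's frame, with only the mat beneath. The tab is 52 mm long along x (-57 to -5 mm) and rises slightly outward: its underside is at z 29 mm at the edge, 25 mm at the root.
- latch (a joint): Travel of the white slide latch along the cassette's +x (away from the robot), m: 0 locked, 0.038 unlocked end stop. From about 0.031 its lip clears the leaf's rim. It slides with about 1.5 N and stays where it is left; it starts between 0 and 0.008.
- latch_rib (a point): Centre of the thumb rib on top of the white latch; moves with it. Locked it is at x 16, y 116, z 45 mm in the cassette's frame. The rib is 22 mm along x, 12 mm along y and stands 12 mm above the latch's lip (z 39 to 51 mm). The latch below it is 30 mm along x and reaches out to y 123 mm.
- petri: Bystander, loose, to be left alone: petri dish with its lid on, 61 mm across and 14 mm high. Origin: centre of its underside.
- vial: Bystander, loose, to be left alone: small vial with a green cap, 22 mm across and 45 mm high. Origin: centre of its underside.
- stopper: Bystander, loose, to be left alone: red rubber stopper, 23 mm across and 22 mm high. Origin: centre of its underside.
- timer: Bystander, loose, to be left alone: white bench timer, 58x66x18 mm. Origin: centre of its underside.
- forceps: Bystander, loose, to be left alone: steel forceps lying flat, 12x130x9 mm. Origin: centre of its underside.
- spatula: Bystander, loose, to be left alone: thin spatula with a blue grip lying flat, 10x155x7 mm. Origin: centre of its underside.
- sachet: Bystander, loose, to be left alone: flat sachet with a red stripe, 48x68x9 mm. Origin: centre of its underside.

How it is judged (in metres and radians):
On the way, in this order (a step that is already met when the one before it is completed fails the run):
1. the latch is pushed to its unlocked end while the leaf is still closed (value of joint latch above 0.034 m and value of joint leaf below 0.1 rad), for 0.1 s.
2. the leaf is turned over past upright (value of joint leaf above 1.7 rad and value of joint latch above 0.034 m), for 0.05 s.
At the end, for the whole second after the job is handed in: the red leaf lies flat on the other side of the spine (within 0.08 rad of its end stop) and is still, the latch is unlocked (at 34 mm or more of its 38 mm), and the cassette lies flat on the mat within 40 mm of where it was (value of joint leaf above 3.06 rad and value of joint latch above 0.034 m and velocity of joint leaf below 0.05 rad/s and height (world z) of cassette below 0.006 m and angle between cassette's own z axis and vertical below 0.04 rad and distance of cassette from where it was at the start of the episode below 0.04 m and linear speed of cassette below 0.02 m/s); the robot touches nothing.
It fails at once if the cassette is lifted (height (world z) of cassette above 0.014 m).
It fails at once if the cassette is tipped by more than 0.2 rad (angle between cassette's own z axis and vertical above 0.2 rad).
It fails at once if the cassette is shoved more than 50 mm (distance of cassette from where it was at the start of the episode above 0.05 m).
It fails at once if one of the small things around is displaced by more than 20 mm (distance of any of petri, vial, stopper, timer, forceps, spatula, sachet from where it was at the start of the episode above 0.02 m).
It also fails if it takes over 48 s, if anything falls off the work surface, if the arm or the gripper's body presses on something with over 40 N, if the wrist force passes 120 N, or if a joint passes its speed limit or range.

ROBOT

A 6-joint arm with a two-finger parallel gripper is mounted at the origin on a cart in front of the work surface, level with it; the furniture and walls round the work are solid. World frame = base frame: x ahead of the robot, y to its left, z up, the work surface at z = 0. Lengths are in mm, angles in rad, forces in N, time in s.
With the tool pointing down it reaches from about 400 to 925 mm from the base axis. Payload 12.5 kg.
Tool frame: the origin (TCP) lies midway between the tips of the shut fingers; the grasp point (between the pads) lies 19 mm behind it; z points along the fingers, y is the direction in which the jaws open and shut (so a half turn about z gives the same grasp; the last joint's range is limited). The gripper opens to 95 mm and grips with 3 to 60 N. Pads are 20 mm wide; open, the fingers measure 119 mm over their backs; the gripper's body (75 mm by 180 mm) begins 59 mm behind the grasp point.
Start: joints at [1.075, 0.491, 1.559, -0, 1.092, -0.106], TCP at [237.487, 578.141, 214.661] pointing down, gripper open.
Joint ranges: [-3.1, 3.1], [-0.84, 2.19], [0.05, 2.79], [-1.13, 4.28], [0.06, 2.93], [-2.69, 2.69]. Speed limits (rad/s): [2.22, 2.22, 2.79, 3.14, 3.14, 3.14].

INTERFACE

Orientations are given as a rotation vector (axis times angle).
In Python, from workcell import read_state, grab_frame, camera_info, close_job gives the robot as it stands. The module is installed in compiled form; this text tells all that it offers.
- The arm moves only by the tool move_arm, never from a script. Its argument "rows" is one flat list of numbers, 7 for each row, row after row: the shift along the tool's x, y, z in m, then the turn, a rotation vector about the tool's x, y, z in degrees, then the finger opening in m, from 0 to 0.0951. A call has exactly 5 rows; each row shifts and turns the pose as measured when the row begins, along the tool's axes as they then stand; what a row does not reach is not made up. A row lasts 1/8 s, in which the tool goes at most 62.5 mm and 10.7 degrees, less where a joint would pass 70% of its speed; a pose out of reach is approached as far as the arm can. A call is refused whole if a number of a shift passes 0.0625 or a number of a turn 10.7, either way. A call with a gripper value outside its range is refused whole. The fingers move at their own pace and stop on an object; "newtons" is the grip in N (left out, the last holds). Time passes only in rows, so rows that do not move let the fingers close, or fill a call up. It gives the time, the measured TCP pose, the force and the opening at its end, in the units of the state.
- read_state(): the state, without advancing time (a new reading comes with each control period).
- grab_frame(name): name is "scene" or "top" or "wrist"; returns the picture (400x640x3 uint8, red, green, blue); there is no depth.
- camera_info(name): a dict with "fx", "fy", "cx", "cy" (pixels), "k1" (the pictures are not rectified: a ray, as slopes to the right and down, at radius r is drawn at 1 + k1 r^2 times it, then the intrinsics apply), "rvec" (rotation vector, rad) and "tvec" (3), from world to camera coordinates, as OpenCV has them. Camera axes: x right, y down, z forward; pixel columns grow to the right and rows downward; lengths in mm; the calibration is good to about 2 mm. A picture is of the moment at which its call begins: read the wrist's pose just before it. camera_info takes no time and is no camera call; for the wrist camera it gives the pose at the moment of the call.
- close_job(): hands the job in, once; it reports no verdict.
The state is a dict: "time": time; "q": joint angles; "dq": joint speeds; "effort": joint torques, N m; "tcp_pos": TCP position; "tool_rot": TCP orientation; "wrist_force": force on the tool from outside, world axes, zero at the start; "torque": the same for the moment, N m; "finger_gap": finger opening in mm.
Only numpy, scipy, OpenCV 4.12 (cv2) and the standard library are available. Lean on these libraries where they do the work, as an engineer would, in place of code of your own. Each camera call takes 0.05 s, during which the arm holds its last target.

## Working session

There is one attempt and no reset: what is moved stays moved. The work goes in short steps, Python scripts to look and compute and a tool call to move; the robot and the scene stay as the last step left them, time stands still between calls to the robot, and variables do not carry over. Pictures are saved under pics/ and viewed, and the job is handed in when it is done.

Besides the shell and the picture viewer there is one more tool, called after "Emit:" as a command line: name --argument value ..., lists and objects as JSON in quotes. move_arm: Moves the arm, as the interface text tells. Its arguments: {"type":"object","properties":{"rows":{"type":"array","items":{"type":"number"}},"newtons":{"type":"number"}},"required":["rows"]}

```bash
mkdir -p pics; cat > h.py <<'E'
import numpy as np,cv2
from workcell import *
from scipy.spatial.transform import Rotation as R
def ray(name,u,v,z,info=None):
    c=info or camera_info(name)
    x=(u-c['cx'])/c['fx'];y=(v-c['cy'])/c['fy']
    s=np.hypot(x,y);r=s
    for _ in range(30): r=s/(1+c['k1']*r*r)
    k=r/s if s>0 else 1
    d=np.array([x*k,y*k,1.]);Rm=R.from_rotvec(np.ravel(c['rvec'])).as_matrix();t=np.ravel(c['tvec'])
    o=-Rm.T@t;d=Rm.T@d
    return o+d*(z-o[2])/d[2]
def proj(name,p,info=None):
    c=info or camera_info(name)
    q=R.from_rotvec(np.ravel(c['rvec'])).as_matrix()@np.array(p,float)+np.ravel(c['tvec'])
    x,y=q[:2]/q[2];k=1+c['k1']*(x*x+y*y)
    return c['cx']+c['fx']*x*k,c['cy']+c['fy']*y*k
def save(name,f,crop=None,s=1):
    im=grab_frame(name)[:,:,::-1]
    cv2.imwrite('pics/raw_'+f,im)
    if crop: a,b,c,d=crop; im=im[b:d,a:c]
    cv2.imwrite('pics/'+f,cv2.resize(im,None,fx=s,fy=s,interpolation=cv2.INTER_CUBIC))
E
python3 - <<'E'
from h import *
print(read_state())
for n in('scene','top','wrist'): save(n,n+'0.png'); print(n,camera_info(n))
E
```

```text
{'time': 0.0, 'q': array([ 1.07541760e+00,  4.91529521e-01,  1.55943338e+00, -4.54735332e-05,
        1.09168979e+00, -1.05593568e-01]), 'dq': array([ 0.00023373, -0.0013187 ,  0.00081807, -0.00109778,  0.00169309,
       -0.00074547]), 'effort': array([-1.71574270e-04, -6.12646222e+01, -2.58185863e+01,  6.92258449e-02,
        4.83020826e-02, -9.12111227e-05]), 'tcp_pos': array([237.36670652, 577.91728848, 214.08594311]), 'tool_rot': array([-6.08318728e-01, -3.08185350e+00,  1.60910139e-03]), 'wrist_force': array([-0.39330091,  0.25978208,  0.63471107]), 'torque': array([-0.00590057,  0.02185875,  0.0036167 ]), 'finger_gap': 95.2998973323204}
scene {'fx': 394.7582614766206, 'fy': 394.7582614766206, 'cx': 327.2992089285104, 'cy': 203.51019849405455, 'k1': -0.035263224430267345, 'rvec': array([ 2.36501313, -0.59365346,  0.24616632]), 'tvec': array([-343.93585983,  344.92199686,  647.37357585])}
top {'fx': 446.6277219393079, 'fy': 446.6277219393079, 'cx': 316.0318593947377, 'cy': 207.41659577899685, 'k1': -0.12920037467242806, 'rvec': array([ 2.21778389, -2.15636029,  0.10235825]), 'tvec': array([ 171.18335725,  514.40236244, 1230.47489978])}
wrist {'fx': 296.0325662370663, 'fy': 296.0325662370663, 'cx': 321.0658355565848, 'cy': 200.75174928687267, 'k1': -0.03860982513454783, 'rvec': array([-2.42556893, -1.62648661, -0.21059359]), 'tvec': array([-626.77228872,  -28.11901227,  389.0550106 ])}
```

View pics/scene0.png

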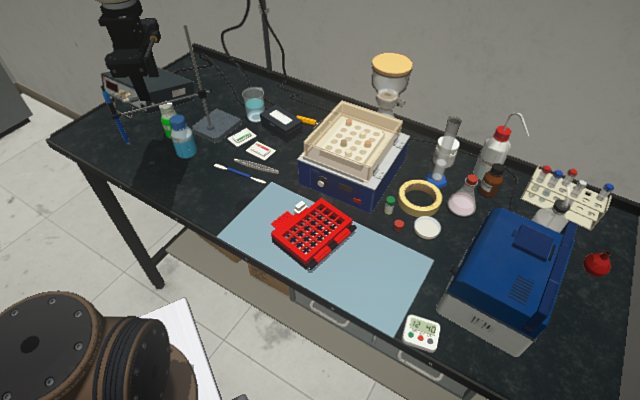

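View pics/top0.png

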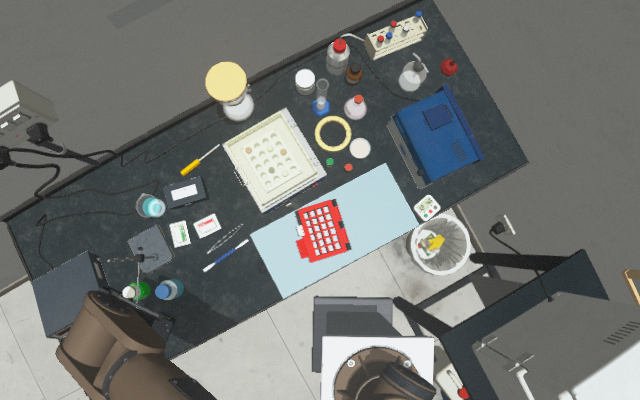

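View pics/wrist0.png

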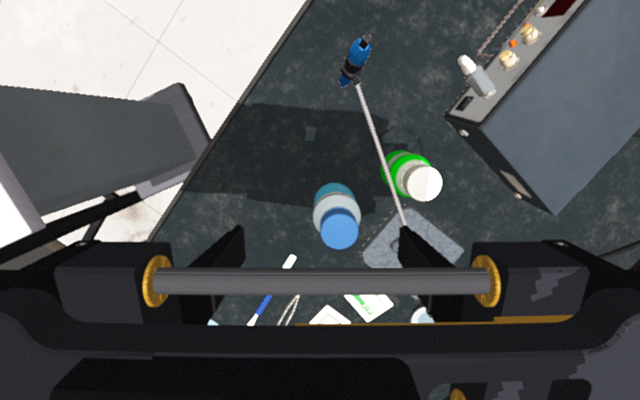

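```bash
python3 - <<'E'
import cv2
a=cv2.imread('pics/raw_scene0.png');cv2.imwrite('pics/sc.png',cv2.resize(a[175:285,250:380],None,fx=6,fy=5.4,interpolation=2))
a=cv2.imread('pics/raw_top0.png');cv2.imwrite('pics/tc.png',cv2.resize(a[185:275,280:370],None,fx=6.6,fy=6.6,interpolation=2))
E
```

```text
(no output)
```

View pics/sc.png

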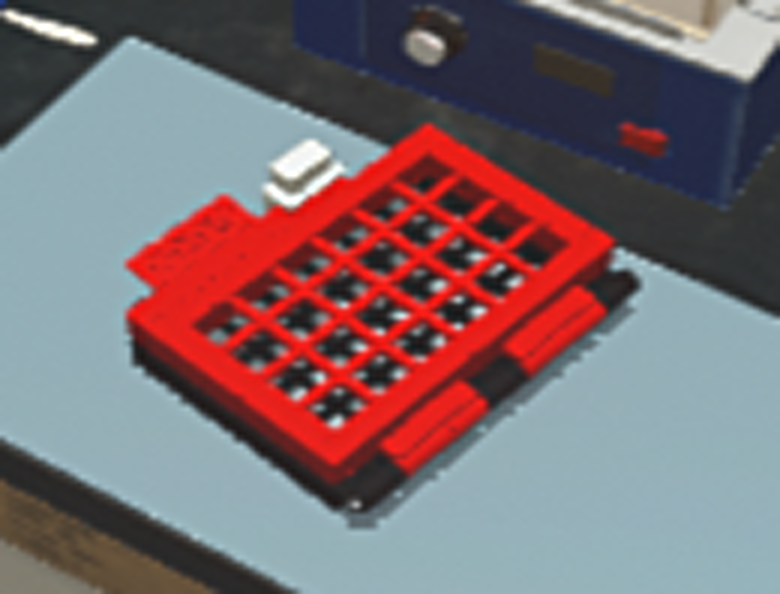

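View pics/tc.png

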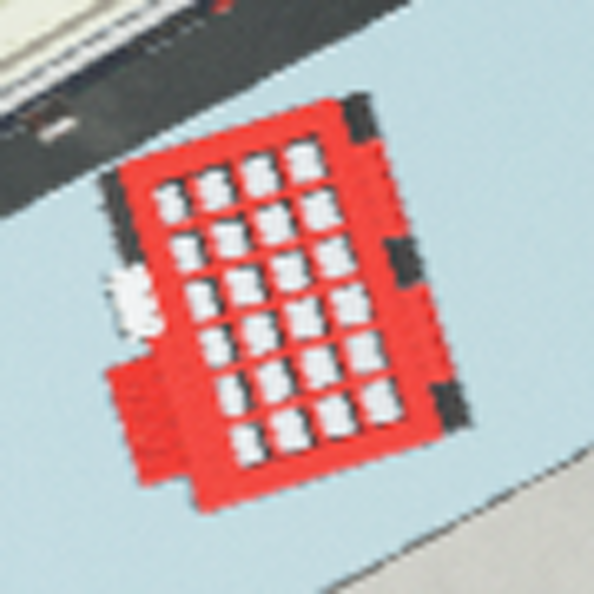

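```bash
cat > fit.py <<'E'
from h import *
from scipy.optimize import least_squares
M=[(-75,115,35.5),(-75,9,35.5),(75,9,35.5),(-5,135,34.5),(-57,135,34.5)]
T=[(200,513),(443,437),(340,97),(107,373),(142,487)]
S=[(130,320),(338,470),(612,240),(222,197),(128,265)]
T=[(280+(a+.5)/6.6-.5,185+(b+.5)/6.6-.5) for a,b in T];S=[(250+(a+.5)/6-.5,175+(b+.5)/5.4-.5) for a,b in S]
it=camera_info('top');isc=camera_info('scene')
def w(p,m): 
    c,s=np.cos(p[2]),np.sin(p[2]); return (p[0]+c*m[0]-s*m[1],p[1]+s*m[0]+c*m[1],2+m[2])
def f(p,use='ts'):
    r=[]
    for m,t,s in zip(M,T,S):
        if 't' in use:r+=list(np.subtract(proj('top',w(p,m),it),t))
        if 's' in use:r+=list(np.subtract(proj('scene',w(p,m),isc),s))
    return np.array(r)
if __name__=='__main__':
    x0=[*ray('top',345,225,20)[:2],0]
    for u in('ts','t','s'):
        o=least_squares(f,x0,args=(u,),x_scale=[10,10,.1]);print(u,o.x,np.round(o.fun,1))
    p=least_squares(f,x0,x_scale=[10,10,.1]).x
    for n,m in dict(spine=(0,0,18),tab=(-31,135,32),rib0=(16,116,45),tabflat=(-31,-135,4)).items(): print(n,w(p,m))
    # latch rib top near end in top picture
    for n,(u,v) in dict(petri=(360,148),vial=(329,162),stop=(348,168),timer=(427,207),spat=(248,240),forc=(243,224)).items(): print(n,ray('top',u,v,10))
    for n,(u,v) in dict(ovenL=(405,170),ovenN=(425,187),shaker=(265,210),shR=(325,180)).items(): print(n,ray('top',u,v,60))
E
python3 fit.py
```

```text
ts [4.66305304e+02 1.13191793e+02 3.40904418e-01] [ 0.7 -0.1 -1.4 -0.5  0.7 -0.6 -0.6  0.1 -0.7 -0.8  0.7  0.5  0.  -1.
  0.2 -0.5  0.5 -0.2 -1.2  0.2]
t [4.63894408e+02 1.13121612e+02 3.26777315e-01] [ 0.2  0.4  0.3  0.4 -0.3 -0.1 -0.2 -0.8  0.   0.1]
s [4.67969717e+02 1.13362594e+02 3.52467683e-01] [-0.9 -0.2  0.4 -0.   1.  -0.   0.3 -0.4 -0.8  0.4]
spine (np.float64(466.3053039863153), np.float64(113.19179308834077), 20)
tab (np.float64(391.95342527502714), np.float64(230.05837570331198), 34)
rib0 (np.float64(442.6011530822082), np.float64(227.8657362049674), 47)
tabflat (np.float64(482.2251172660177), np.float64(-24.40384472456161), 6)
petri [684.3492656   64.27253735  10.        ]
vial [640.85323446 152.09820334  10.        ]
stop [625.24997852  97.56751464  10.        ]
timer [ 520.39817939 -130.97474158   10.        ]
spat [412.95803396 373.78550275  10.        ]
forc [457.44436288 389.58657555  10.        ]
ovenL [616.31010934 -55.64415911  60.        ]
ovenN [ 570.98715404 -111.79480246   60.        ]
shaker [495.15758686 323.88810555  60.        ]
shR [581.65839659 163.73325331  60.        ]
```

```bash
cat > plan.py <<'E'
from h import *
P=[466.3,113.2,0.341]   # cassette pose
def cas(m,P=P):
    c,s=np.cos(P[2]),np.sin(P[2]); return np.array([P[0]+c*m[0]-s*m[1],P[1]+s*m[0]+c*m[1],2+m[2]])
def Rt(t,yaw=0):
    """tool y along +/-cassette X, tool z = down tilted t deg towards -Y. """
    a=P[2]+np.radians(yaw)
    X=np.array([np.cos(a),np.sin(a),0]);Y=np.array([-np.sin(a),np.cos(a),0]);Z=np.array([0,0,1.])
    t=np.radians(t)
    z=-np.sin(t)*Y-np.cos(t)*Z; y=X; x=np.cross(y,z)
    return R.from_matrix(np.c_[x,y,z])
def plan(pos,rot,n,gap=0.,st=None):
    """n rows from the present pose"""
    if st is None:
        s=read_state(); p=s['tcp_pos'];r=R.from_rotvec(s['tool_rot'])
    else: p,r=st
    dr=(r.inv()*rot).as_rotvec(); p0=p.copy(); r0=r; out=[]
    for i in range(1,n+1):
        pn=p0+(pos-p0)*i/n; rn=r0*R.from_rotvec(dr*i/n)
        d=r.inv().apply(pn-p)/1000; w=np.degrees((r.inv()*rn).as_rotvec())
        out.append([*np.round(d,3),*np.round(w,1),gap]); p,r=pn,rn
    print('total',np.linalg.norm(pos-p0).round(),np.degrees(np.linalg.norm(dr)).round(1),'max',np.abs(np.array(out)).max(0))
    for o in out: print(', '.join('%g'%(v+0) for v in o)+',')
    return out
E
python3 - <<'E'
from plan import *
s=read_state();print(R.from_rotvec(s['tool_rot']).as_matrix().round(2),s['time'])
print(Rt(0).as_matrix().round(2))
for n,(u,v) in dict(spatA=(205,269),spatB=(248,240),bottle=(168,290),green=(140,290)).items(): print(n,ray('top',u,v,10),ray('top',u,v,90))
plan(cas((-14,117,100)),Rt(0),10)
E
```

```text
[[-0.92  0.38 -0.  ]
 [ 0.38  0.92 -0.  ]
 [ 0.   -0.   -1.  ]] 0.15
[[-0.33  0.94  0.  ]
 [ 0.94  0.33  0.  ]
 [ 0.    0.   -1.  ]]
spatA [327.8246293  492.28177321  10.        ] [333.04021886 473.73588806  90.        ]
spatB [412.95803396 373.78550275  10.        ] [412.74576732 362.79459228  90.        ]
bottle [264.82471961 596.00701569  10.        ] [274.05699865 570.84791328  90.        ]
green [261.19060877 677.5898116   10.        ] [270.65458806 647.22922938  90.        ]
total 416.0 48.1 max [0.04  0.027 0.011 0.    0.    4.8   0.   ]
-0.03, -0.027, 0.011, 0, 0, 4.8, 0,
-0.032, -0.024, 0.011, 0, 0, 4.8, 0,
-0.034, -0.021, 0.011, 0, 0, 4.8, 0,
-0.036, -0.018, 0.011, 0, 0, 4.8, 0,
-0.037, -0.015, 0.011, 0, 0, 4.8, 0,
-0.038, -0.012, 0.011, 0, 0, 4.8, 0,
-0.039, -0.009, 0.011, 0, 0, 4.8, 0,
-0.04, -0.005, 0.011, 0, 0, 4.8, 0,
-0.04, -0.002, 0.011, 0, 0, 4.8, 0,
-0.04, 0.001, 0.011, 0, 0, 4.8, 0,
```

Emit:
move_arm --rows '[-0.03,-0.027,0,0,0,4.8,0,-0.032,-0.024,0.005,0,0,4.8,0,-0.034,-0.021,0.011,0,0,4.8,0,-0.036,-0.018,0.011,0,0,4.8,0,-0.037,-0.015,0.011,0,0,4.8,0]' --newtons 20

```text
time: 0.78
tcp_pos: [326.3, 394.4, 174.6]
tool_rot: [1.249, 2.883, -0.001]
wrist_force: [0.5, 0.7, 0.7]
finger_gap: 50.3
```

Emit:
move_arm --rows '[-0.038,-0.012,0.011,0,0,4.8,0,-0.039,-0.009,0.011,0,0,4.8,0,-0.04,-0.005,0.011,0,0,4.8,0,-0.04,-0.002,0.011,0,0,4.8,0,-0.04,0.001,0.011,0,0,4.8,0]'

```text
time: 1.4
tcp_pos: [414.4, 207.4, 117.9]
tool_rot: [1.838, 2.548, -0.0]
wrist_force: [0.4, 0.3, -0.3]
finger_gap: 1.9
```

```bash
python3 - <<'E'
from plan import *
s=read_state();print(s['time'],s['tcp_pos'],s['finger_gap'])
save('wrist','w1.png');save('scene','s1.png',(240,100,400,290),4)
plan(cas((-14,117,60)),Rt(0),5)
E
```

```text
1.4 [414.36872133 207.44082236 117.92127538] 1.904106153818485
total 57.0 1.3 max [0.002 0.001 0.011 0.    0.    0.3   0.   ]
0.002, 0.001, 0.011, 0, 0, -0.3, 0,
0.002, 0.001, 0.011, 0, 0, -0.3, 0,
0.002, 0.001, 0.011, 0, 0, -0.3, 0,
0.002, 0.001, 0.011, 0, 0, -0.3, 0,
0.002, 0.001, 0.011, 0, 0, -0.3, 0,
```

View pics/w1.png

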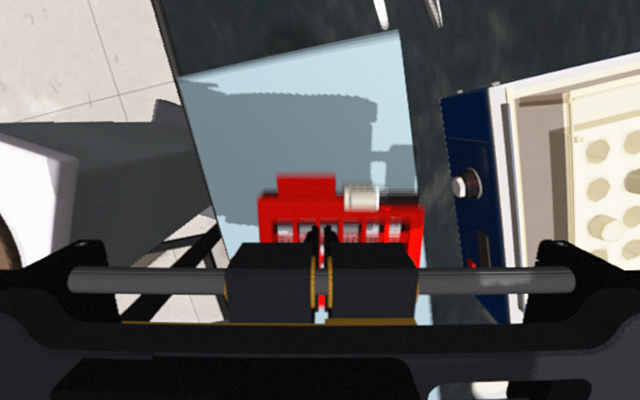

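View pics/s1.png

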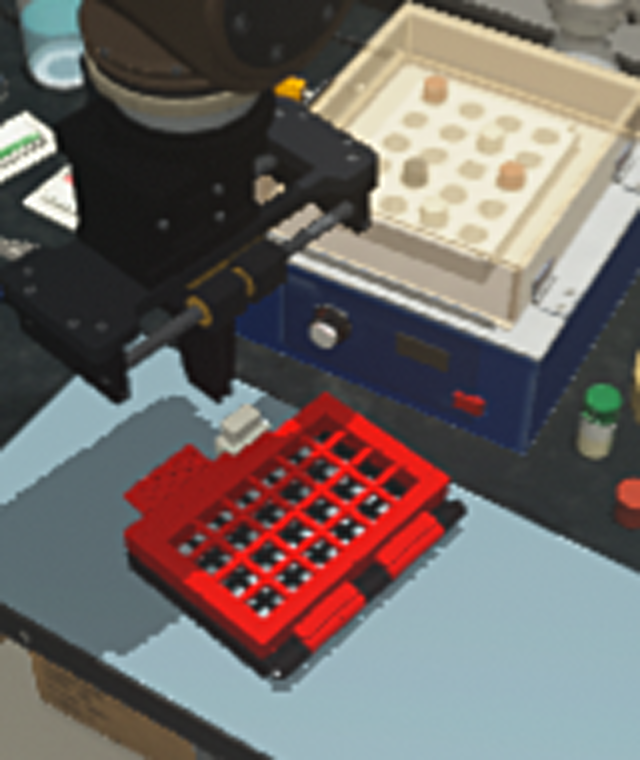

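```bash
python3 - <<'E'
from plan import *
b=ray('scene',371,212.5,0);print('corner',b)
for z in range(40,160,20): print(z,proj('scene',(b[0],b[1],z)))
print('left bottom',ray('scene',303,178,0), 'leftTop100',ray('scene',303,160,90))
for z in (60,90): print([ray('top',u,v,z).round() for u,v in((265,211),(325,180))])
s=read_state();print('q',s['q'].round(2))
for yaw in (60,-90):
  plan(cas((-14,117,60)),Rt(0,yaw),10)
E
```

```text
corner [602.23507182 169.10834785   0.        ]
40 (np.float64(372.74480359478144), np.float64(201.38916498040888))
60 (np.float64(373.6601364826638), np.float64(195.55376733947915))
80 (np.float64(374.6059379865673), np.float64(189.51934178234433))
100 (np.float64(375.5837032299838), np.float64(183.2758520304941))
120 (np.float64(376.5950226428711), np.float64(176.8126000492897))
140 (np.float64(377.64158923165445), np.float64(170.1181731238592))
left bottom [509.9168694 347.8282244   0.       ] leftTop100 [498.91556297 319.6335257   90.        ]
[array([492., 324.,  60.]), array([582., 164.,  60.])]
[array([490., 321.,  90.]), array([577., 165.,  90.])]
q [ 0.32  0.41  2.05 -0.    0.68  0.  ]
total 57.0 61.3 max [1.0e-03 1.0e-03 6.0e-03 0.0e+00 0.0e+00 6.1e+00 0.0e+00]
0.001, 0, 0.006, 0, 0, -6.1, 0,
0.001, 0, 0.006, 0, 0, -6.1, 0,
0.001, 0.001, 0.006, 0, 0, -6.1, 0,
0.001, 0.001, 0.006, 0, 0, -6.1, 0,
0.001, 0.001, 0.006, 0, 0, -6.1, 0,
0.001, 0.001, 0.006, 0, 0, -6.1, 0,
0.001, 0.001, 0.006, 0, 0, -6.1, 0,
0.001, 0.001, 0.006, 0, 0, -6.1, 0,
0.001, 0.001, 0.006, 0, 0, -6.1, 0,
0, 0.001, 0.006, 0, 0, -6.1, 0,
total 57.0 88.7 max [1.0e-03 1.0e-03 6.0e-03 0.0e+00 0.0e+00 8.9e+00 0.0e+00]
0.001, 0, 0.006, 0, 0, 8.9, 0,
0.001, 0, 0.006, 0, 0, 8.9, 0,
0.001, 0, 0.006, 0, 0, 8.9, 0,
0.001, 0, 0.006, 0, 0, 8.9, 0,
0.001, 0, 0.006, 0, 0, 8.9, 0,
0.001, -0.001, 0.006, 0, 0, 8.9, 0,
0.001, -0.001, 0.006, 0, 0, 8.9, 0,
0.001, -0.001, 0.006, 0, 0, 8.9, 0,
0.001, -0.001, 0.006, 0, 0, 8.9, 0,
0.001, -0.001, 0.006, 0, 0, 8.9, 0,
```

Emit:
move_arm --rows '[0.001,0,0.006,0,0,8.9,0,0.001,0,0.006,0,0,8.9,0,0.001,0,0.006,0,0,8.9,0,0.001,0,0.006,0,0,8.9,0,0.001,0,0.006,0,0,8.9,0]'

```text
time: 2.12
tcp_pos: [414.2, 212.6, 87.2]
tool_rot: [2.685, 1.63, -0.002]
wrist_force: [0.2, -0.8, -0.8]
finger_gap: 1.1
```

Emit:
move_arm --rows '[0.001,-0.001,0.006,0,0,8.9,0,0.001,-0.001,0.006,0,0,8.9,0,0.001,-0.001,0.006,0,0,8.9,0,0.001,-0.001,0.006,0,0,8.9,0,0.001,-0.001,0.006,0,0,8.9,0]'

```text
time: 2.75
tcp_pos: [413.3, 222.8, 56.9]
tool_rot: [3.108, 0.461, -0.001]
wrist_force: [-0.1, 0.3, 0.2]
finger_gap: 0.7
```

```bash
python3 - <<'E'
from plan import *
s=read_state();print(s['time'],s['tcp_pos'],s['finger_gap'],s['q'].round(2),s['wrist_force'])
save('wrist','w2.png');save('scene','s2.png',(240,150,370,290),5)
plan(cas((-16,117,43)),Rt(0,-90),5)
E
```

```text
2.75 [413.25226487 222.84801206  56.85698777] 0.6930658103359181 [0.35 0.52 2.09 0.   0.53 1.63] [-0.10095229  0.29685656  0.16402832]
total 13.0 2.5 max [0.    0.001 0.002 0.    0.    0.5   0.   ]
0, 0.001, 0.002, 0, 0, -0.5, 0,
0, 0.001, 0.002, 0, 0, -0.5, 0,
0, 0.001, 0.002, 0, 0, -0.5, 0,
0, 0.001, 0.002, 0, 0, -0.5, 0,
0, 0.001, 0.002, 0, 0, -0.5, 0,
```

View pics/w2.png

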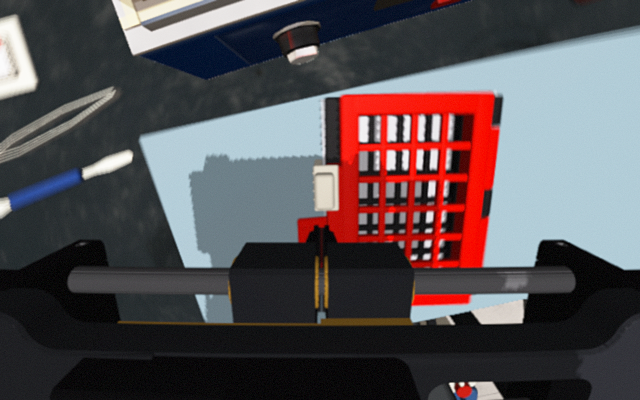

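View pics/s2.png

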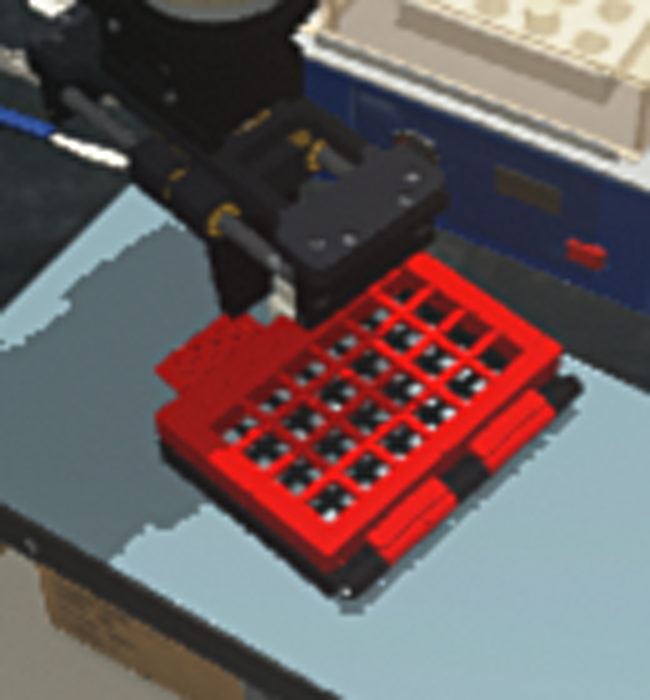

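```bash
python3 - <<'E'
from h import *
import pickle
pickle.dump(camera_info('wrist'),open('w2.pkl','wb'))
a=cv2.imread('pics/raw_w2.png');cv2.imwrite('pics/w2c.png',cv2.resize(a[80:250,290:510],None,fx=3.5,fy=3.5,interpolation=2))
E
```

```text
(no output)
```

View pics/w2c.png

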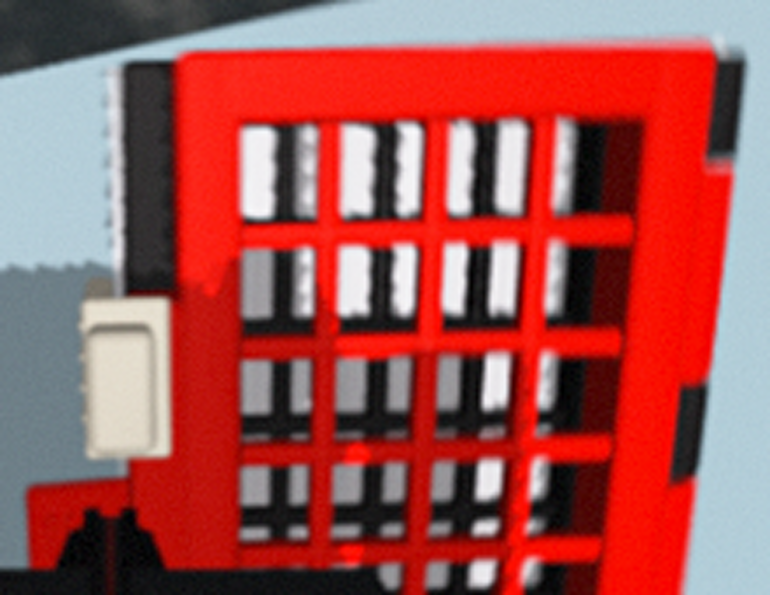

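```bash
python3 - <<'E'
from fit import *
import pickle
iw=pickle.load(open('w2.pkl','rb'))
MW=[(75,9,35.5),(75,105,35.5),(75,115,18),(-5,135,34.5)]
W=[(290+a/3.5,80+b/3.5) for a,b in [(713,42),(178,55),(122,65),(28,490)]]
def fw(p): return np.ravel([np.subtract(proj('wrist',w(p,m),iw),u) for m,u in zip(MW,W)])
for fn in (fw,lambda p:np.r_[f(p),fw(p)]):
    o=least_squares(fn,[466,113,.34],x_scale=[10,10,.1]);print(o.x,o.fun.round(1)[-8:])
p=o.x
# rib top corners at z=51: near face
for a,b in [(90,455),(158,450),(92,330),(155,325)]:
    q=ray('wrist',290+a/3.5,80+b/3.5,53,iw)-np.array([p[0],p[1],0]);c,s=np.cos(p[2]),np.sin(p[2]);print('rib',c*q[0]+s*q[1],-s*q[0]+c*q[1])
E
```

```text
[4.63240048e+02 1.16031522e+02 3.27039083e-01] [ 3.4 -0.1 -0.9 -0.5 -1.6 -0.5 -1.   1.8]
[4.64603898e+02 1.15415084e+02 3.38028975e-01] [ 3.9 -1.8 -0.5 -0.4 -1.3 -0.3  0.6  2.3]
rib 8.080273284693476 122.56100246850063
rib 8.516370233609702 110.71842463595354
rib 30.01995498465095 121.2455665362748
rib 30.449323031001846 110.61175692028196
```

```bash
sed -i 's/^P=.*/P=[464.5,115,0.335]/' plan.py; python3 - <<'E'
from plan import *
a=plan(cas((-8,116.5,42.5)),Rt(0,-90),5)
plan(cas((36,116.5,42.5)),Rt(0,-90),5,st=(cas((-8,116.5,42.5)),Rt(0,-90)))
E
```

```text
total 13.0 2.1 max [0.001 0.    0.002 0.    0.    0.4   0.   ]
0.001, 0, 0.002, 0, 0, -0.4, 0,
0.001, 0, 0.002, 0, 0, -0.4, 0,
0.001, 0, 0.002, 0, 0, -0.4, 0,
0.001, 0, 0.002, 0, 0, -0.4, 0,
0.001, 0, 0.002, 0, 0, -0.4, 0,
total 44.0 0.0 max [0.009 0.    0.    0.    0.    0.    0.   ]
0.009, 0, 0, 0, 0, 0, 0,
0.009, 0, 0, 0, 0, 0, 0,
0.009, 0, 0, 0, 0, 0, 0,
0.009, 0, 0, 0, 0, 0, 0,
0.009, 0, 0, 0, 0, 0, 0,
```

Emit:
move_arm --rows '[0,0,0.003,0,0,-0.7,0,0,0,0.003,0,0,-0.7,0,0,0,0.003,0,0,-0.7,0,0.002,0,0.003,0,0,0,0,0.002,0,0.001,0,0,0,0]'

```text
time: 3.48
tcp_pos: [417.0, 224.6, 43.4]
tool_rot: [3.094, 0.542, -0.001]
wrist_force: [-0.2, 0.0, 0.2]
finger_gap: 0.2
```

```bash
cat >> plan.py <<'E'
def where():
    s=read_state();q=s['tcp_pos']-np.array([P[0],P[1],2]);c,sn=np.cos(P[2]),np.sin(P[2])
    r=R.from_rotvec(s['tool_rot']); B=np.array([[c,sn,0],[-sn,c,0],[0,0,1]])
    print('t %.2f'%s['time'],'cas',(B@q).round(1),'F(cas)',(B@s['wrist_force']).round(1),'tool z(cas)',(B@r.as_matrix()[:,2]).round(3),'y',(B@r.as_matrix()[:,1]).round(3),'gap %.1f'%s['finger_gap'],'q',s['q'].round(2))
E
python3 -c "
from plan import *
where()"
```

```text
t 3.48 cas [ -8.8 119.2  41.4] F(cas) [-0.2  0.1  0.2] tool z(cas) [-0.001  0.    -1.   ] y [ 0.012 -1.    -0.   ] gap 0.2 q [0.35 0.55 2.08 0.   0.5  1.58]
```

Emit:
move_arm --rows '[0.008,0,0,0,0,0,0,0.008,0,0,0,0,0,0,0.008,0,0,0,0,0,0,0.007,0,0,0,0,0,0,0.006,0,0,0,0,0,0]'

```text
time: 4.1
tcp_pos: [453.8, 237.6, 43.2]
tool_rot: [3.094, 0.542, -0.004]
wrist_force: [-0.4, -1.3, 0.1]
finger_gap: 0.4
```

```bash

python3 -c "
from plan import *
where()
save('wrist','w3.png')"
```

```text
t 4.10 cas [ 30.2 119.4  41.2] F(cas) [-0.8 -1.1  0.1] tool z(cas) [-0.003 -0.    -1.   ] y [ 0.012 -1.     0.   ] gap 0.4 q [ 0.35  0.59  1.99 -0.    0.57  1.58]
```

View pics/w3.png

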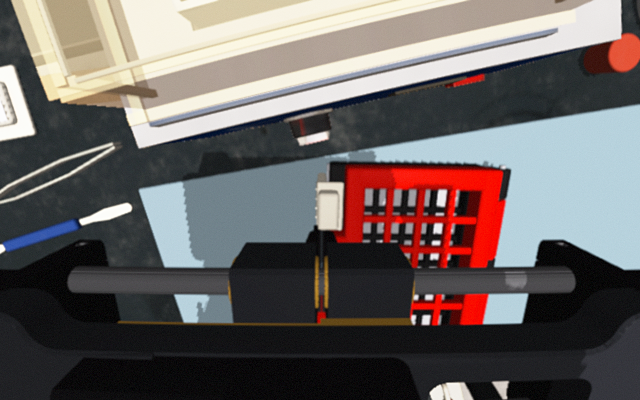

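Emit:
move_arm --rows '[0.002,0,0,0,0,0,0,0.002,0,0,0,0,0,0,0.002,0,0,0,0,0,0,0.001,0,0,0,0,0,0,0,0,0,0,0,0,0]'

```text
time: 4.78
tcp_pos: [459.3, 239.5, 43.1]
tool_rot: [3.093, 0.541, -0.01]
wrist_force: [-1.9, -2.8, 1.8]
finger_gap: 0.5
```

```bash

python3 -c "
from plan import *
where()
save('wrist','w4.png',(300,140,520,260),3.5)
import pickle;pickle.dump(camera_info('wrist'),open('w4.pkl','wb'))"
```

```text
t 4.78 cas [ 36.1 119.3  41.1] F(cas) [-2.7 -2.   1.8] tool z(cas) [-0.006 -0.    -1.   ] y [ 0.012 -1.     0.   ] gap 0.5 q [ 0.35  0.59  1.97 -0.    0.58  1.58]
```

View pics/w4.png

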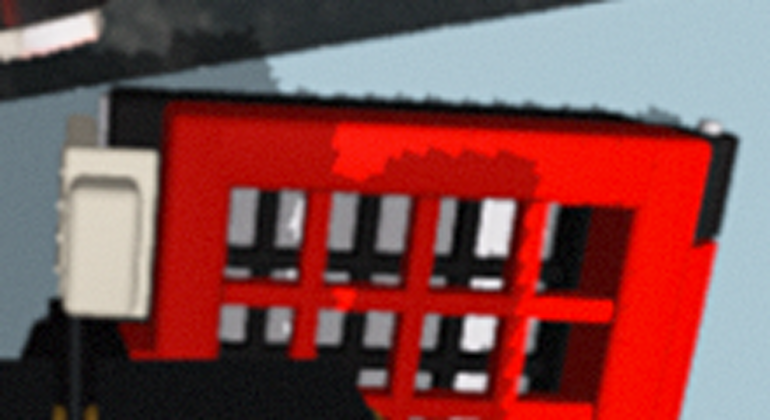

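```bash
python3 - <<'E'
from fit import *
import pickle
iw=pickle.load(open('w4.pkl','rb'))
MW=[(75,9,35.5),(75,105,35.5),(75,115,18)]
W=[(300+a/3.5,140+b/3.5) for a,b in [(712,140),(170,103),(110,90)]]
def fw(p): return np.ravel([np.subtract(proj('wrist',w(p,m),iw),u) for m,u in zip(MW,W)])
o=least_squares(fw,[466,113,.34],x_scale=[10,10,.1]);p=o.x;print(p,o.fun.round(1)[-8:])
for a,b in [(72,308),(140,315),(75,190),(140,190)]:
    q=ray('wrist',300+a/3.5,140+b/3.5,53,iw)-np.array([p[0],p[1],0]);c,s=np.cos(p[2]),np.sin(p[2]);print('rib',c*q[0]+s*q[1],-s*q[0]+c*q[1])
E
```

```text
[4.64243253e+02 1.19661297e+02 2.85430914e-01] [ 1.6  0.3 -0.5  0.7 -1.1 -0.8]
rib 43.32071813558865 119.36895262846939
rib 42.7916238617932 108.21365392349762
rib 63.11074752387512 120.10641798932201
rib 63.744908979018966 109.8614806776772
```

Emit:
move_arm --rows '[-0.008,0,0,0,0,0,0,-0.006,0,-0.01,0,0,0,0,0,-0.03,-0.03,0,0,0,0,0,-0.04,-0.03,0,0,0,0,0,-0.04,-0.03,0,0,0,0]'

```text
time: 5.45
tcp_pos: [408.4, 339.2, 146.5]
tool_rot: [3.095, 0.535, -0.007]
wrist_force: [-0.1, 0.5, -0.2]
finger_gap: 0.5
```

```bash

python3 -c "
from plan import *
where()
save('top','t5.png',(280,180,370,270),6.6)
save('scene','s5.png',(250,175,380,285),6)
save('wrist','w5.png')
import pickle;pickle.dump(camera_info('wrist'),open('w5.pkl','wb'))"
```

```text
t 5.45 cas [ 20.7 230.1 144.5] F(cas) [ 0.1  0.5 -0.2] tool z(cas) [-0.005  0.    -1.   ] y [ 0.007 -1.    -0.   ] gap 0.5 q [0.57 0.44 1.86 0.   0.84 1.8 ]
```

View pics/t5.png

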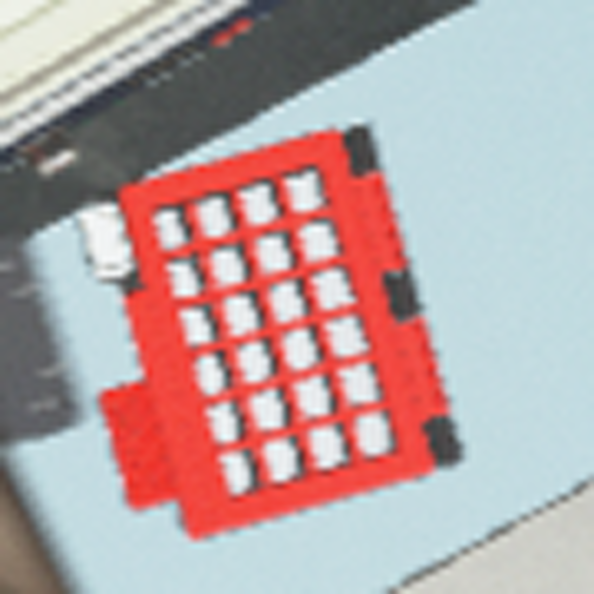

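View pics/s5.png

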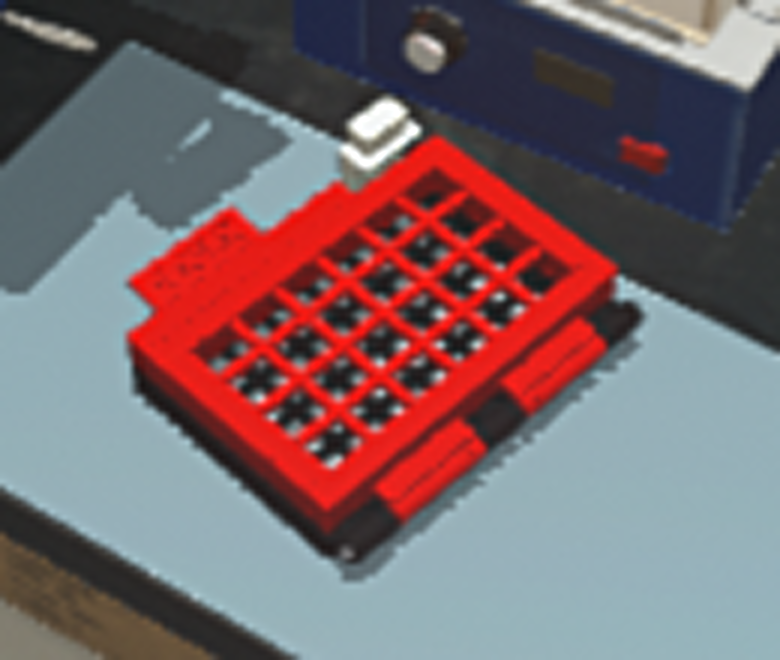

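View pics/w5.png

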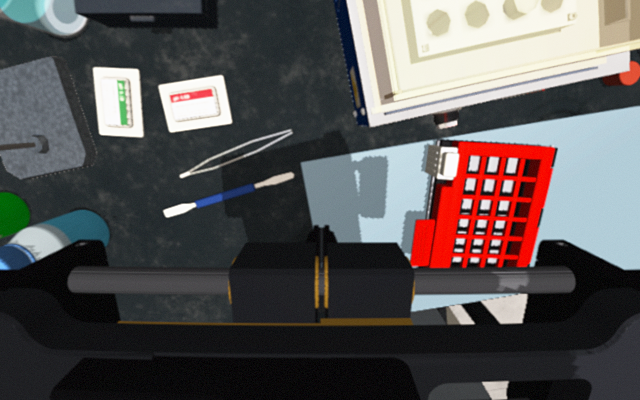

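```bash
python3 - <<'E'
import fit
from fit import *
fit.T=[(280+(a+.5)/6.6-.5,180+(b+.5)/6.6-.5) for a,b in [(195,540),(432,468),(340,130),(102,398),(133,509)]]
fit.S=[(250+(a+.5)/6-.5,175+(b+.5)/6-.5) for a,b in [(131,345),(327,515),(615,270),(235,210),(130,285)]]
for u in('ts','t','s'):
    o=least_squares(f,[466,113,.34],args=(u,),x_scale=[10,10,.1]);print(u,o.x,np.round(o.fun,1))
E
```

```text
ts [4.65902894e+02 1.13969585e+02 3.06628722e-01] [-0.1 -0.1 -1.3 -0.6  1.1  0.   0.1  0.3 -0.1 -1.1  0.8  0.3 -0.  -1.2
 -0.9 -0.3  0.4  0.2 -0.8 -0.1]
t [4.64532340e+02 1.14519779e+02 3.04168609e-01] [-0.4  0.3  0.8  0.6 -0.3 -0.6 -0.3 -0.8  0.1  0.6]
s [4.66766559e+02 1.13592021e+02 3.08629335e-01] [-0.9 -0.5  0.6  0.3  1.2  0.2 -0.5 -0.3 -0.5  0. ]
```

```bash
sed -i 's/^P=.*/P=[465.5,115,0.303]/' plan.py; python3 - <<'E'
from plan import *
s=read_state();c=camera_info('wrist')
Rm=R.from_rotvec(c['rvec']).as_matrix();o=-Rm.T@c['tvec']
r=R.from_rotvec(s['tool_rot'])
print('cam in tool',r.inv().apply(o-s['tcp_pos']), 'axis',r.inv().apply(Rm.T[:,2]))
plan(cas((-31,200,85)),Rt(55),15)
E
```

```text
cam in tool [  72.35089413   -1.6344315  -169.20694183] axis [-2.54855040e-01 -7.58491304e-04  9.66978972e-01]
total 80.0 100.3 max [3.0e-03 3.0e-03 5.0e-03 2.8e+00 2.9e+00 5.3e+00 0.0e+00]
-0.003, 0.002, 0.004, -2.8, -2.9, -5.3, 0,
-0.003, 0.001, 0.004, -2.8, -2.9, -5.3, 0,
-0.003, 0.001, 0.004, -2.8, -2.9, -5.3, 0,
-0.003, 0.001, 0.005, -2.8, -2.9, -5.3, 0,
-0.002, 0, 0.005, -2.8, -2.9, -5.3, 0,
-0.002, 0, 0.005, -2.8, -2.9, -5.3, 0,
-0.002, -0.001, 0.005, -2.8, -2.9, -5.3, 0,
-0.002, -0.001, 0.005, -2.8, -2.9, -5.3, 0,
-0.001, -0.002, 0.005, -2.8, -2.9, -5.3, 0,
-0.001, -0.002, 0.005, -2.8, -2.9, -5.3, 0,
0, -0.002, 0.005, -2.8, -2.9, -5.3, 0,
0, -0.002, 0.005, -2.8, -2.9, -5.3, 0,
0.001, -0.003, 0.005, -2.8, -2.9, -5.3, 0,
0.001, -0.003, 0.004, -2.8, -2.9, -5.3, 0,
0.002, -0.003, 0.004, -2.8, -2.9, -5.3, 0,
```

```bash
python3 - <<'E'
from plan import *
plan(cas((-31,200,85)),Rt(50),10)
E
```

```text
total 80.0 98.2 max [5.0e-03 4.0e-03 7.0e-03 3.8e+00 4.0e+00 8.1e+00 0.0e+00]
-0.005, 0.003, 0.006, -3.8, -4, -8.1, 0,
-0.004, 0.002, 0.006, -3.8, -4, -8.1, 0,
-0.004, 0.001, 0.007, -3.8, -4, -8.1, 0,
-0.004, 0, 0.007, -3.8, -4, -8.1, 0,
-0.003, -0.001, 0.007, -3.8, -4, -8.1, 0,
-0.002, -0.002, 0.007, -3.8, -4, -8.1, 0,
-0.002, -0.003, 0.007, -3.8, -4, -8.1, 0,
-0.001, -0.003, 0.007, -3.8, -4, -8.1, 0,
0, -0.004, 0.007, -3.8, -4, -8.1, 0,
0.001, -0.004, 0.007, -3.8, -4, -8.1, 0,
```

Emit:
move_arm --rows '[-0.005,0.003,0.004,-3.8,-4,-8.1,0,-0.004,0.002,0.004,-3.8,-4,-8.1,0,-0.004,0.001,0.005,-3.8,-4,-8.1,0,-0.004,0,0.005,-3.8,-4,-8.1,0,-0.003,-0.001,0.005,-3.8,-4,-8.1,0]'

```text
time: 6.22
tcp_pos: [393.6, 313.0, 125.8]
tool_rot: [2.334, 1.407, -0.41]
wrist_force: [0.5, -0.4, -0.4]
finger_gap: 0.5
```

Emit:
move_arm --rows '[-0.002,-0.002,0.005,-3.8,-4,-8.1,0,-0.002,-0.003,0.005,-3.8,-4,-8.1,0,-0.001,-0.003,0.005,-3.8,-4,-8.1,0,0,-0.004,0.005,-3.8,-4,-8.1,0,0.001,-0.004,0.005,-3.8,-4,-8.1,0]'

```text
time: 6.85
tcp_pos: [378.1, 289.9, 102.8]
tool_rot: [1.343, 1.916, -0.691]
wrist_force: [0.4, 0.4, 0.3]
finger_gap: 0.4
```

```bash
python3 - <<'E'
from plan import *
where()
save('scene','s6.png',(180,60,380,285),2.6)
plan(cas((-31,170,40)),Rt(50),5)
E
```

```text
t 6.85 cas [-31.3 193.  100.8] F(cas) [0.5 0.2 0.3] tool z(cas) [-0.001 -0.783 -0.622] y [ 0.999  0.028 -0.037] gap 0.4 q [ 0.89  0.72  1.83 -0.74  1.29  1.02]
total 64.0 3.7 max [0.007 0.001 0.011 0.    0.4   0.6   0.   ]
0.007, 0.001, 0.011, 0, 0.4, 0.6, 0,
0.006, 0.001, 0.011, 0, 0.4, 0.6, 0,
0.006, 0.001, 0.011, 0, 0.4, 0.6, 0,
0.006, 0.001, 0.011, 0, 0.4, 0.6, 0,
0.006, 0, 0.011, 0, 0.4, 0.6, 0,
```

View pics/s6.png

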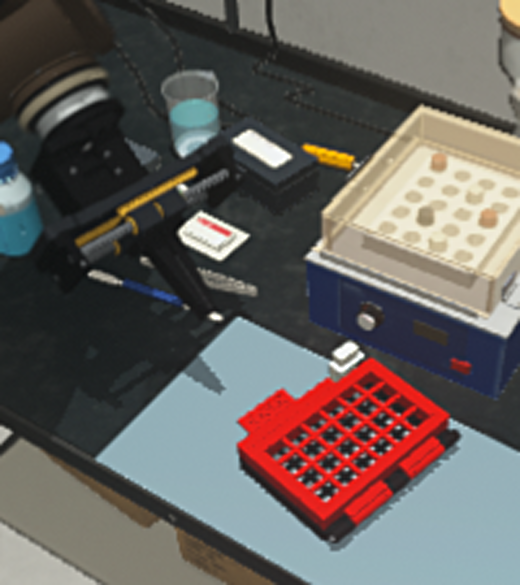

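Emit:
move_arm --rows '[0.007,0.001,0.011,0,0.4,0.6,0,0.007,0.001,0.011,0,0.4,0.6,0,0.007,0.001,0.011,0,0.4,0.6,0,0.007,0.001,0.011,0,0.4,0.6,0,0.007,0,0.011,0,0.4,0.6,0]'

```text
time: 7.52
tcp_pos: [387.2, 267.9, 35.5]
tool_rot: [1.415, 1.9, -0.647]
wrist_force: [-0.5, 0.5, 0.0]
finger_gap: 0.4
```

```bash
python3 - <<'E'
from plan import *
where()
a=cas((-31,158,12.5))
plan(a,Rt(50),5)
plan(cas((-31,132,12.5)),Rt(50),5,st=(a,Rt(50)))
E
```

```text
t 7.53 cas [-29.2 169.3  33.5] F(cas) [-0.4  0.7  0. ] tool z(cas) [-0.006 -0.759 -0.65 ] y [ 1.    -0.011  0.004] gap 0.4 q [ 0.84  0.81  1.88 -0.79  1.14  1.16]
total 24.0 0.9 max [0.002 0.    0.004 0.1   0.1   0.1   0.   ]
0.002, 0, 0.004, -0.1, -0.1, -0.1, 0,
0.002, 0, 0.004, -0.1, -0.1, -0.1, 0,
0.002, 0, 0.004, -0.1, -0.1, -0.1, 0,
0.002, 0, 0.004, -0.1, -0.1, -0.1, 0,
0.002, 0, 0.004, -0.1, -0.1, -0.1, 0,
total 26.0 0.0 max [0.003 0.    0.004 0.    0.    0.    0.   ]
-0.003, 0, 0.004, 0, 0, 0, 0,
-0.003, 0, 0.004, 0, 0, 0, 0,
-0.003, 0, 0.004, 0, 0, 0, 0,
-0.003, 0, 0.004, 0, 0, 0, 0,
-0.003, 0, 0.004, 0, 0, 0, 0,
```

Emit:
move_arm --rows '[0.003,0,0.005,0,0,0,0,0.003,0,0.005,0,0,0,0,0.002,0,0.004,0,0,0,0,0.002,0,0.003,0,0,0,0,0,0,0,0,0,0,0]'

```text
time: 8.15
tcp_pos: [389.2, 261.2, 15.2]
tool_rot: [1.415, 1.899, -0.647]
wrist_force: [0.3, 0.0, -0.2]
finger_gap: 0.3
```

```bash
python3 - <<'E'
from plan import *
where()
plan(cas((-31,132.5,12.5)),Rt(50),5)
save('scene','s7.png',(220,130,350,260),5)
E
```

```text
t 8.15 cas [-29.2 162.3  13.2] F(cas) [ 0.3 -0.1 -0.2] tool z(cas) [-0.006 -0.76  -0.65 ] y [ 1.    -0.011  0.003] gap 0.3 q [ 0.83  0.84  1.89 -0.82  1.11  1.19]
total 30.0 0.9 max [0.004 0.    0.005 0.1   0.1   0.1   0.   ]
-0.004, 0, 0.005, -0.1, -0.1, -0.1, 0,
-0.004, 0, 0.005, -0.1, -0.1, -0.1, 0,
-0.004, 0, 0.005, -0.1, -0.1, -0.1, 0,
-0.004, 0, 0.005, -0.1, -0.1, -0.1, 0,
-0.004, 0, 0.005, -0.1, -0.1, -0.1, 0,
```

View pics/s7.png

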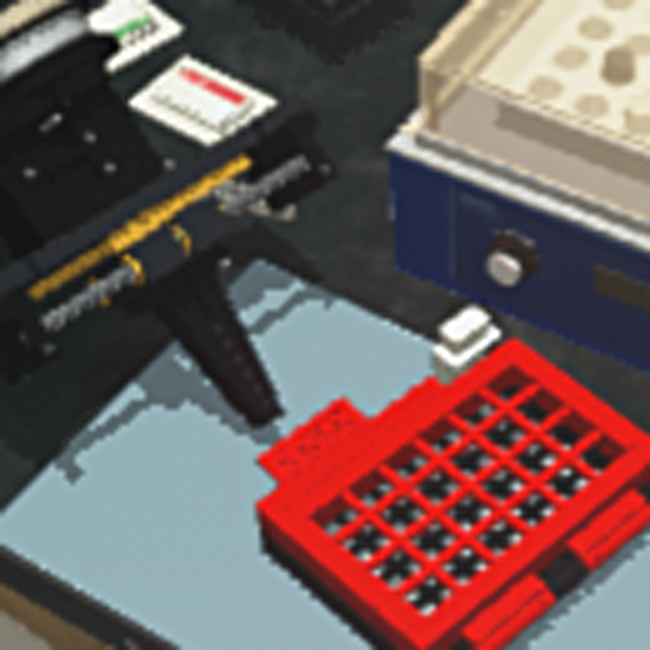

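Emit:
move_arm --rows '[-0.004,0,0.005,0,0,0,0,-0.004,0,0.005,0,0,0,0,-0.004,0,0.005,0,0,0,0,-0.004,0,0.004,0,0,0,0,-0.003,0,0.003,0,0,0,0]'

```text
time: 8.82
tcp_pos: [398.2, 231.9, 15.6]
tool_rot: [1.416, 1.9, -0.645]
wrist_force: [-1.6, 3.1, -1.5]
finger_gap: 0.3
```

```bash
python3 - <<'E'
from plan import *
where()
save('scene','s8.png',(220,130,350,260),5)
E
```

```text
t 8.82 cas [-29.4 131.7  13.6] F(cas) [-0.6  3.4 -1.5] tool z(cas) [-0.006 -0.759 -0.651] y [ 1.    -0.011  0.004] gap 0.3 q [ 0.78  0.83  1.94 -0.87  1.07  1.2 ]
```

View pics/s8.png

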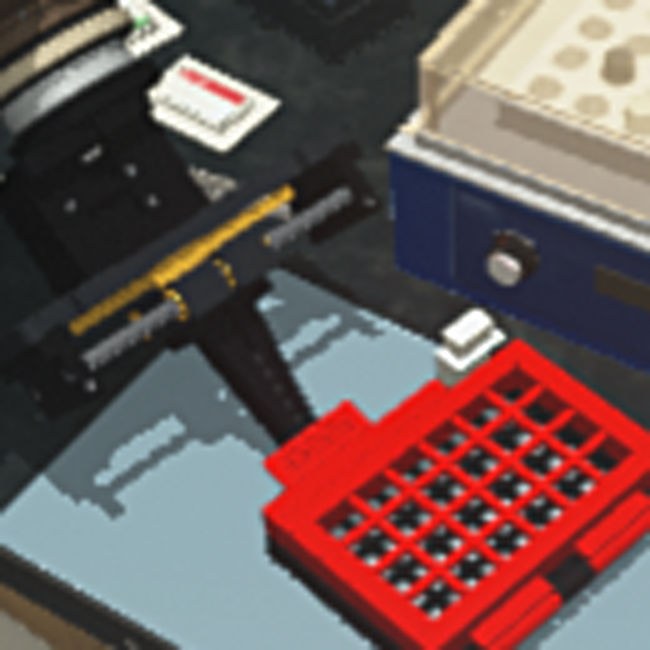

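```bash
cat > arc.py <<'E'
from plan import *
def tt(th): return np.interp(th,[0,60,150,180],[49.5,49.5,30,28])
def tcp(th,r=124,x=-30,h=10,off=9.,t=None):
    t=tt(th) if t is None else t; a=np.radians(th);b=np.radians(t)
    C=np.array([0,18])+r*np.array([np.cos(a),np.sin(a)])+off*np.array([-np.sin(a),np.cos(a)])
    u=h*np.array([-np.cos(b),np.sin(b)])
    if t+th>180: u=-u
    c=C-u; return cas((x,c[0],c[1])),Rt(t)
def arc(a,b,n,**k):
    st=None; s=read_state(); p,r=s['tcp_pos'],R.from_rotvec(s['tool_rot'])
    for th in np.linspace(a,b,n+1)[1:]:
        q,rr=tcp(th,**k); d=r.inv().apply(q-p)/1000;w=np.degrees((r.inv()*rr).as_rotvec())
        print('%.0f:'%th,', '.join('%g'%(v+0) for v in [*d.round(3),*w.round(1),0])); p,r=q,rr
E
python3 - <<'E'
from arc import *
for th in (0,30,60,90,120,150,180): print(th,tcp(th)[0].round())
arc(0,20,5)
E
```

```text
0 [398. 231.  21.]
30 [404. 210.  82.]
60 [419. 164. 124.]
90 [437. 104. 137.]
120 [455.  47. 117.]
150 [468.   8.  69.]
180 [477. -21.  16.]
4: -0.012, 0, -0.008, -0.3, -0.1, -0.6, 0
8: -0.007, 0, -0.004, 0, 0, 0, 0
12: -0.008, 0, -0.004, 0, 0, 0, 0
16: -0.008, 0, -0.003, 0, 0, 0, 0
20: -0.008, 0, -0.003, 0, 0, 0, 0
```

Emit:
move_arm --rows '[-0.009,0,-0.007,0,0,0,0,-0.008,0,-0.006,0,0,0,0,-0.008,0,-0.004,0,0,0,0,-0.008,0,-0.004,0,0,0,0,-0.008,0,-0.003,0,0,0,0]'

```text
time: 9.5
tcp_pos: [400.6, 222.9, 65.9]
tool_rot: [1.415, 1.9, -0.646]
wrist_force: [-0.5, 0.5, -1.1]
finger_gap: 0.2
```

```bash
python3 - <<'E'
from arc import *
where()
save('scene','s9.png',(220,130,350,260),5)
print(tcp(20)[0],read_state()['tcp_pos'])
arc(20,45,5)
E
```

```text
t 9.50 cas [-29.7 122.3  63.9] F(cas) [-0.3  0.6 -1.1] tool z(cas) [-0.006 -0.759 -0.651] y [ 1.    -0.011  0.004] gap 0.2 q [ 0.77  0.74  1.95 -0.85  1.12  1.13]
[401.07889015 220.52292939  63.2636717 ] [400.81772519 222.68422041  66.70305478]
25: -0.009, 0, 0.001, -0.3, -0.1, -0.6, 0
30: -0.011, 0, -0.002, 0, 0, 0, 0
35: -0.011, 0, -0.001, 0, 0, 0, 0
40: -0.011, 0, 0, 0, 0, 0, 0
45: -0.011, 0, 0.001, 0, 0, 0, 0
```

View pics/s9.png

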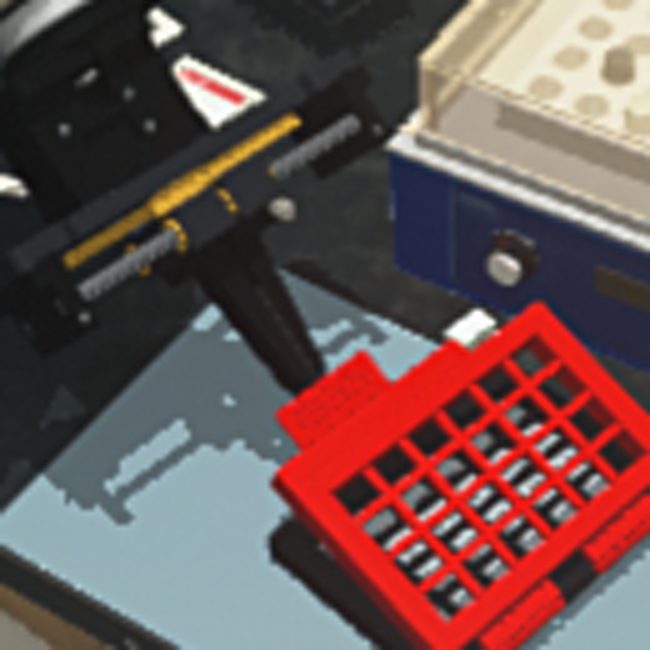

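The leaf is rising (about 20°) on the fingertip under the tab, and the cassette is still in place. I'll go on along the arc.

Emit:
move_arm --rows '[-0.01,0,0,0,0,0,0,-0.011,0,-0.001,0,0,0,0,-0.011,0,0,0,0,0,0,-0.011,0,0.001,0,0,0,0,-0.011,0,0.001,0,0,0,0]'

```text
time: 10.18
tcp_pos: [411.7, 186.2, 109.6]
tool_rot: [1.415, 1.899, -0.645]
wrist_force: [0.2, 1.3, -1.2]
finger_gap: 0.5
```

```bash
python3 - <<'E'
from arc import *
where()
save('scene','s10.png',(220,130,380,280),4)
for a in (45,50,55):print(tcp(a)[0])
print(read_state()['tcp_pos'])
arc(50,80,5)
E
```

```text
t 10.18 cas [-30.1  84.  107.6] F(cas) [ 0.6  1.2 -1.2] tool z(cas) [-0.005 -0.759 -0.651] y [ 1.    -0.01   0.005] gap 0.5 q [ 0.7   0.64  1.99 -0.88  1.14  1.06]
[410.66492933 189.86000451 106.44114224]
[413.20299598 181.74147449 113.17053978]
[415.90640894 173.09405018 119.13298176]
[411.89928835 185.49853223 110.44009958]
56: -0.017, 0, 0.005, -0.3, -0.1, -0.7, 0
62: -0.012, 0, 0.005, 0, 0.4, 0, 0
68: -0.011, 0, 0.006, 0, 1.3, 0, 0
74: -0.011, 0, 0.007, 0, 1.3, 0, 0
80: -0.01, 0, 0.008, 0, 1.3, 0, 0
```

View pics/s10.png

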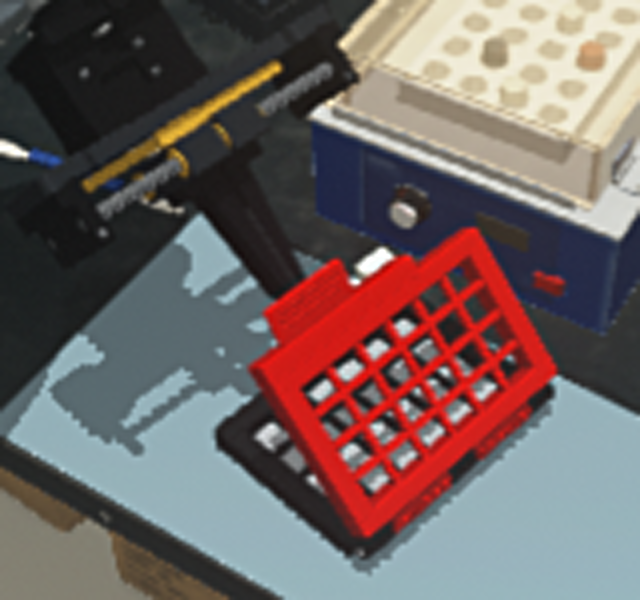

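Emit:
move_arm --rows '[-0.014,0,0.003,0,0,0,0,-0.013,0,0.005,0,0.4,0,0,-0.012,0,0.006,0,1.3,0,0,-0.011,0,0.007,0,1.3,0,0,-0.01,0,0.008,0,1.3,0,0]'

```text
time: 10.85
tcp_pos: [430.6, 122.8, 137.8]
tool_rot: [1.46, 1.96, -0.596]
wrist_force: [0.6, 1.6, 0.0]
finger_gap: 0.7
```

```bash
python3 - <<'E'
from arc import *
where()
for a in (70,75,80,85):print(tcp(a)[0])
print(read_state()['tcp_pos'])
arc(80,110,5)
E
```

```text
t 10.85 cas [-31.   17.9 135.8] F(cas) [1.  1.3 0. ] tool z(cas) [-0.003 -0.705 -0.709] y [ 1.    -0.01   0.006] gap 0.7 q [ 0.55  0.53  2.05 -0.92  1.04  0.94]
[424.71324052 144.92358165 132.24697619]
[427.82098604 134.98281617 134.88053425]
[430.98260853 124.8697141  136.5873882 ]
[434.17375322 114.66217916 137.35550552]
[430.58399323 122.83482421 137.80683084]
86: -0.008, 0.001, 0.008, -0.2, 1, -0.7, 0
92: -0.009, 0, 0.009, 0, 1.3, 0, 0
98: -0.008, 0, 0.01, 0, 1.3, 0, 0
104: -0.007, 0, 0.011, 0, 1.3, 0, 0
110: -0.006, 0, 0.011, 0, 1.3, 0, 0
```

Emit:
move_arm --rows '[-0.009,0,0.009,0,1.2,0,0,-0.009,0,0.009,0,1.3,0,0,-0.008,0,0.01,0,1.3,0,0,-0.007,0,0.011,0,1.3,0,0,-0.006,0,0.011,0,1.3,0,0]'

```text
time: 11.48
tcp_pos: [449.5, 58.2, 127.1]
tool_rot: [1.528, 2.049, -0.519]
wrist_force: [-0.1, 1.5, 0.6]
finger_gap: 0.3
```

```bash
python3 - <<'E'
from arc import *
where()
save('scene','s11.png',(220,130,380,280),4)
for a in (105,110,115):print(tcp(a)[0])
print(read_state()['tcp_pos'])
arc(110,140,5)
E
```

```text
t 11.47 cas [-32.2 -49.5 125.1] F(cas) [0.3 1.5 0.6] tool z(cas) [-0.002 -0.616 -0.788] y [ 1.    -0.011  0.007] gap 0.3 q [ 0.35  0.49  2.11 -0.95  0.85  0.83]
[446.74271584  74.45775801 131.05104103]
[449.71502176  64.95022407 127.19581854]
[452.57264557  55.8095245  122.47945453]
[449.5592734   57.14210535 126.7721951 ]
116: 0, 0.002, 0.007, -0.2, 0.6, -0.8, 0
122: -0.004, 0, 0.012, 0, 1.3, 0, 0
128: -0.003, 0, 0.012, 0, 1.3, 0, 0
134: -0.002, 0, 0.013, 0, 1.3, 0, 0
140: -0.001, 0, 0.013, 0, 1.3, 0, 0
```

View pics/s11.png

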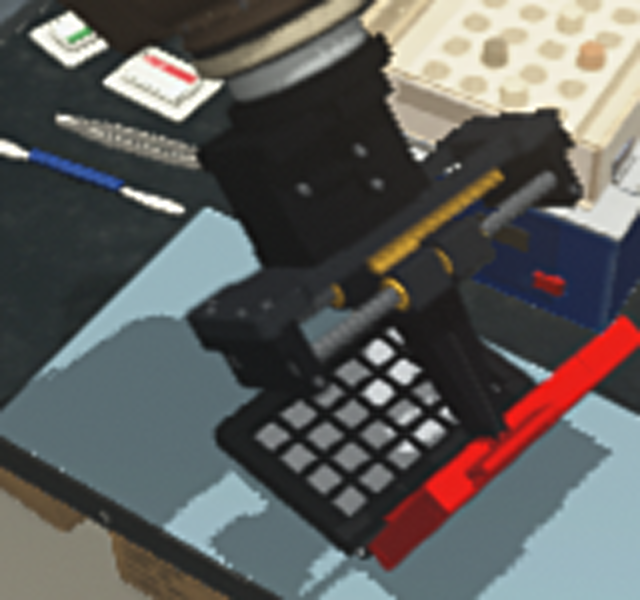

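Emit:
move_arm --rows '[-0.004,0,0.011,0,1.2,0,0,-0.004,0,0.012,0,1.3,0,0,-0.003,0,0.012,0,1.3,0,0,-0.002,0,0.013,0,1.3,0,0,-0.001,0,0.013,0,1.3,0,0]'

```text
time: 12.15
tcp_pos: [463.0, 9.8, 84.5]
tool_rot: [1.595, 2.135, -0.441]
wrist_force: [-0.3, 0.5, 0.8]
finger_gap: 0.3
```

```bash
python3 - <<'E'
from arc import *
where()
for a in (135,140,145,150):print(tcp(a)[0])
print(read_state()['tcp_pos'])
arc(143,173,5)
E
```

```text
t 12.15 cas [-33.8 -99.7  82.5] F(cas) [-0.1  0.5  0.8] tool z(cas) [-0.002 -0.52  -0.854] y [ 1.    -0.014  0.006] gap 0.3 q [ 0.18  0.53  2.15 -1.01  0.66  0.77]
[462.43294609  24.26931816  95.83434754]
[464.41041094  17.94398867  87.48742471]
[466.15993083  12.34778823  78.58826742]
[467.66797627   7.52399364  69.20577137]
[462.99020916   9.76011517  84.49047931]
149: 0.005, 0.004, 0.013, -0.1, 1.1, -0.9, 0
155: -0.019, 0, 0.013, 0, 0.6, 0, 0
161: 0.003, 0, 0.013, 0, 0.4, 0, 0
167: 0.004, 0, 0.012, 0, 0.4, 0, 0
173: 0.005, 0, 0.012, 0, 0.4, 0, 0
```

```bash
python3 - <<'E'
import arc as A
from arc import *
A.tt=lambda th: np.interp(th,[143,180],[31,16])
for th in (145,150,160,170,180):
    print(th,tcp(th,x=-32,r=122)[0].round(1))
# force lower corner only once well past
s=read_state();p,r=s['tcp_pos'],R.from_rotvec(s['tool_rot'])
def low(th,r=122,off=9.,h=10):
    t=A.tt(th);a=np.radians(th);b=np.radians(t)
    C=np.array([0,18])+r*np.array([np.cos(a),np.sin(a)])+off*np.array([-np.sin(a),np.cos(a)])
    c=C+h*np.array([-np.cos(b),np.sin(b)]);return cas((-32,c[0],c[1])),Rt(t)
for th in (148,153,158,163,168): 
    q,rr=low(th); print(th,q.round(1),(r.inv().apply(q-p)/1000).round(3),np.degrees((r.inv()*rr).as_rotvec()).round(1));p,r=q,rr
E
```

```text
145 [463.7  13.4  77.6]
150 [465.2   8.7  68.5]
160 [472.8 -15.6  57.4]
170 [474.1 -19.7  35.8]
180 [474.2 -20.2  13.8]
148 [469.9  -6.2  81.9] [-0.013  0.002  0.011] [-0.1  2.4 -0.9]
153 [471.3 -10.7  71.9] [ 0.001 -0.     0.011] [0. 2. 0.]
158 [472.4 -14.4  61.6] [ 0.001 -0.     0.011] [-0.  2. -0.]
163 [473.3 -17.2  51. ] [0.002 0.    0.011] [0. 2. 0.]
168 [473.9 -19.2  40.1] [0.002 0.    0.011] [-0.  2. -0.]
```

```bash
python3 - <<'E'
from arc import *
T=lambda th: np.interp(th,[147,180],[31,16])
s=read_state();p,r=s['tcp_pos'],R.from_rotvec(s['tool_rot'])
def low(th,r=108,off=0.,h=10):
    t=T(th);a=np.radians(th);b=np.radians(t)
    C=np.array([0,18])+r*np.array([np.cos(a),np.sin(a)])+off*np.array([-np.sin(a),np.cos(a)])
    c=C+h*np.array([-np.cos(b),np.sin(b)]);return cas((-32,c[0],c[1])),Rt(t)
for th in (151,155,159,163,167,171,175,179): 
    q,rr=low(th); print(th,q.round(1),(r.inv().apply(q-p)/1000).round(3),np.degrees((r.inv()*rr).as_rotvec()).round(1));p,r=q,rr
E
```

```text
151 [465.7   7.   77.2] [0.001 0.002 0.008] [-0.1  2.2 -0.9]
155 [466.8   3.6  70.2] [ 0.    -0.     0.008] [-0.   1.8 -0. ]
159 [467.7   0.6  63. ] [0.001 0.    0.008] [ 0.   1.8 -0. ]
163 [468.5  -1.9  55.6] [ 0.001 -0.     0.008] [-0.   1.8  0. ]
167 [469.1  -3.8  48. ] [ 0.001 -0.     0.008] [ 0.   1.8 -0. ]
171 [469.6  -5.3  40.3] [ 0.001 -0.     0.008] [-0.   1.8 -0. ]
175 [469.9  -6.3  32.5] [0.002 0.    0.008] [0.  1.8 0. ]
179 [470.   -6.8  24.7] [ 0.002 -0.     0.008] [0.  1.8 0. ]
```

Emit:
move_arm --rows '[0.001,0.001,0.008,0,2,0,0,0,0,0.008,0,1.8,0,0,0.001,0,0.008,0,1.8,0,0,0.001,0,0.008,0,1.8,0,0,0.001,0,0.007,0,1.8,0,0]'

```text
time: 12.78
tcp_pos: [467.7, -5.5, 46.1]
tool_rot: [1.687, 2.257, -0.317]
wrist_force: [0.3, -0.0, -0.2]
finger_gap: 0.5
```

```bash
python3 - <<'E'
from arc import *
where()
save('scene','s12.png',(220,130,380,280),4)
E
```

```text
t 12.78 cas [ -33.8 -115.7   44.1] F(cas) [ 0.3 -0.1 -0.2] tool z(cas) [-0.001 -0.37  -0.929] y [ 1.    -0.015  0.005] gap 0.5 q [ 0.06  0.57  2.16 -0.88  0.48  0.57]
```

View pics/s12.png

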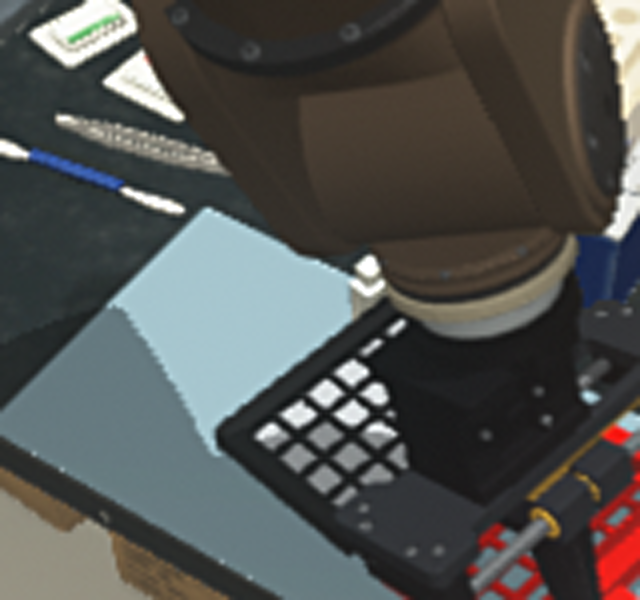

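Emit:
move_arm --rows '[0.002,0,0.007,0,1,0,0,0.002,0,0.006,0,1,0,0,0.002,0,0.005,0,0,0,0,0.001,0,0.004,0,0,0,0,0,0,0,0,0,0,0]'

```text
time: 13.45
tcp_pos: [468.2, -7.0, 22.2]
tool_rot: [1.706, 2.283, -0.288]
wrist_force: [-3.0, 3.2, 13.8]
finger_gap: 0.5
```

```bash
python3 - <<'E'
from arc import *
where()
save('wrist','w13.png')
E
```

```text
t 13.45 cas [ -33.8 -117.2   20.2] F(cas) [-2.   3.9 13.8] tool z(cas) [ 0.    -0.336 -0.942] y [ 1.    -0.015  0.006] gap 0.5 q [ 0.03  0.61  2.17 -0.91  0.42  0.59]
```

View pics/w13.png

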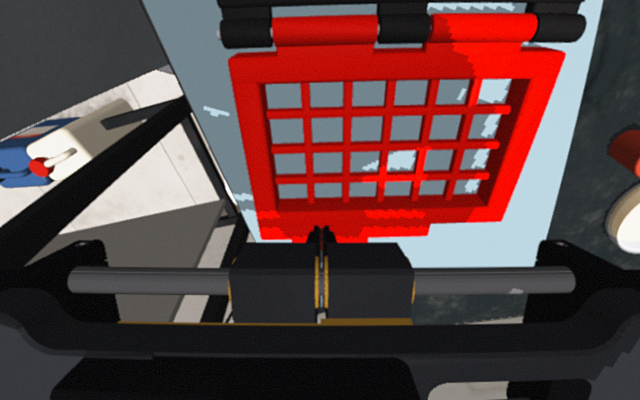

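Emit:
move_arm --rows '[-0.003,0,-0.01,0,0,0,0,-0.006,0,-0.02,0,0,0,0,-0.01,0,-0.03,0,0,0,0,-0.01,0,-0.04,0,0,0,0,-0.01,0,-0.04,0,0,0,0]'

```text
time: 14.12
tcp_pos: [463.1, 3.7, 168.0]
tool_rot: [1.706, 2.288, -0.295]
wrist_force: [-0.3, 0.3, -0.3]
finger_gap: 0.4
```

```bash
python3 - <<'E'
from arc import *
where()
save('wrist','w14.png');save('scene','s14.png',(220,100,420,290),3);save('top','t14.png',(270,150,450,290),4)
E
```

```text
t 14.12 cas [ -35.5 -105.5  166. ] F(cas) [-0.2  0.3 -0.3] tool z(cas) [-0.006 -0.334 -0.942] y [ 1.    -0.013 -0.001] gap 0.4 q [ 0.06  0.33  2.05 -0.5   0.74  0.14]
```

View pics/w14.png

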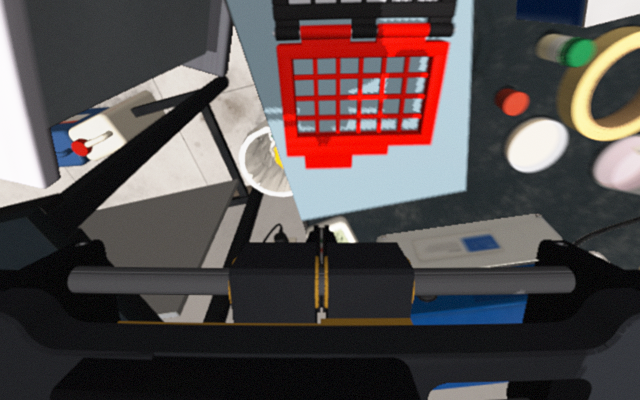

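View pics/s14.png

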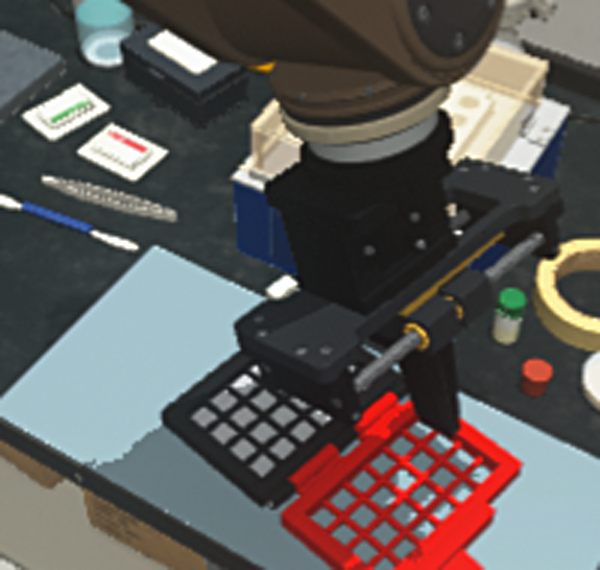

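View pics/t14.png

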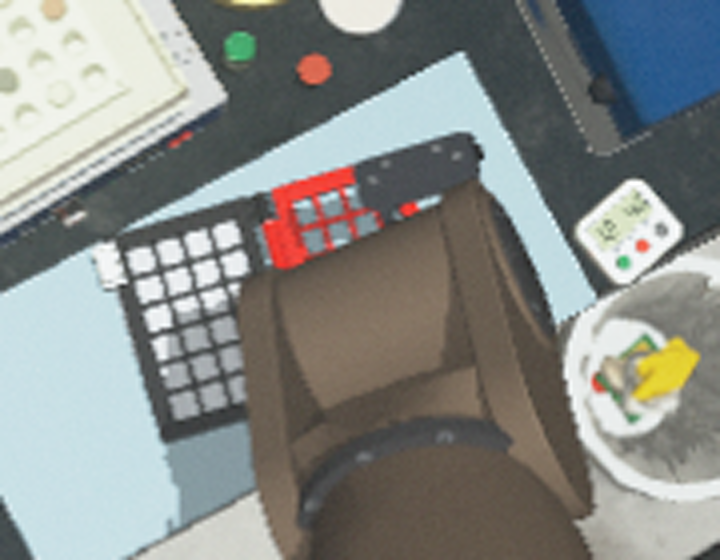

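```bash
python3 - <<'E'
from plan import *
import pickle
pickle.dump(camera_info('wrist'),open('w14.pkl','wb'))
a=cv2.imread('pics/raw_w14.png');cv2.imwrite('pics/w14c.png',cv2.resize(a[0:180,260:470],None,fx=3.3,fy=3.3,interpolation=2))
E
```

```text
(no output)
```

View pics/w14c.png

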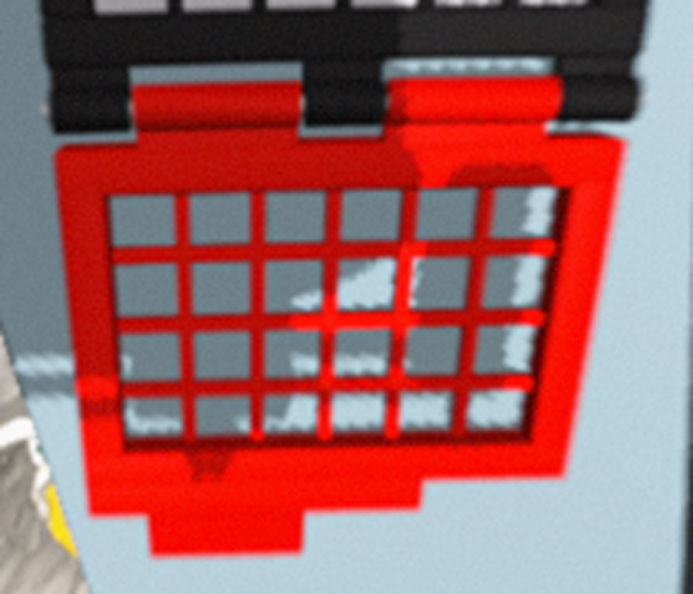

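```bash
python3 - <<'E'
from plan import *
from scipy.optimize import least_squares
import pickle
iw=pickle.load(open('w14.pkl','rb'))
M=[(-75,9,0),(75,9,0),(-75,115,0),(75,105,0),(-57,135,11),(-5,135,11)]
W=[(260+a/3.3,b/3.3) for a,b in [(58,150),(622,138),(90,515),(565,475),(152,555),(302,551)]]
def w(p,m):
    a=p[3];x,r,o=m; y=r*np.cos(a)-o*np.sin(a);z=18+r*np.sin(a)+o*np.cos(a)
    return cas((x,y,z),p[:3])
def fw(p,n=6): return np.ravel([np.subtract(proj('wrist',w(p,m),iw),u) for m,u in zip(M[:n],W)])
for n in(4,6):
    o=least_squares(fw,[465,115,.3,3.1],x_scale=[10,10,.1,.1],args=(n,));print(o.x,o.fun.round(1))
for a in (3.14,3.06,2.98):
    g=lambda p:fw([*p,a]);o=least_squares(g,[465,115,.3],x_scale=[10,10,.1]);print(a,o.x,o.cost)
E
```

```text
[4.69745807e+02 1.15225722e+02 3.16713433e-01 3.15895578e+00] [-1.2  0.3  1.7 -0.2  0.1  0.1 -0.7  0.1]
[4.69689517e+02 1.15217067e+02 3.16837964e-01 3.15132601e+00] [-1.3  0.3  1.7 -0.2 -0.   0.5 -0.5  0.5 -0.4 -0.4  0.4 -0.3]
3.14 [4.69586210e+02 1.15526797e+02 3.16075232e-01] 3.4260943904874464
3.06 [4.68917755e+02 1.17548683e+02 3.10683910e-01] 35.63835524960077
2.98 [4.68358708e+02 1.19267981e+02 3.05274941e-01] 110.74919123628469
```

```bash
python3 - <<'E'
from plan import *
for m in ((43,116,51),(65,116,51),(75,115,18),(-75,115,18)):
    u,v=proj('top',cas(m,(467,115,.308)));print(m,round((u-270)*4),round((v-150)*4))
a=cv2.imread('pics/raw_top0.png'); b=cv2.imread('pics/raw_t14.png')
a=cv2.imread('pics/raw_t14.png');cv2.imwrite('pics/t14c.png',cv2.resize(a[200:265,285:340],None,fx=9,fy=9,interpolation=2))
E
```

```text
(43, 116, 51) 105 277
(65, 116, 51) 96 246
(75, 115, 18) 96 235
(-75, 115, 18) 155 443
```

View pics/t14c.png

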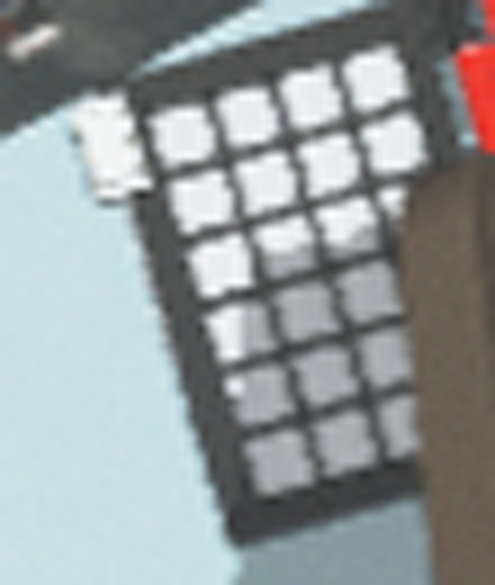

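```bash
python3 -c "
from workcell import *
s=read_state();print(s['time'],s['dq'].round(3),s['wrist_force'])
print(close_job())"
```

```text
14.275 [-0.006  0.049  0.035 -0.017 -0.027  0.019] [-0.43518065  0.21280876 -0.87816921]
the job is handed in; nothing more can be done
None
```

The cassette is open and I handed the job in at about 14.3 s. With the fingers shut, I pushed the white latch along the edge to its end. I then put the fingertip under the thumb tab, swung the red leaf up and over the spine, and pressed it down to the stop.

- **Latch:** the last close wrist picture put the rib's near face about 43 mm along the spine, which is 38 mm of travel. The top picture after opening still shows it at that end.
- **Leaf:** a fit to the wrist picture gave about 3.15 rad. The fingertip also met about 14 N at the expected flat height.
- **Cassette:** the fits show it turned by about 2°, mostly from pushing the latch against its stop, and shifted by 3–6 mm. The fits disagree with each other by several millimetres, but that is well inside the 40 mm limit. It looks flat on the mat.
- **Small things:** I saw none of them disturbed in the pictures, but I did not measure each one.
- **Robot:** the fingertips were about 168 mm above the surface and touching nothing. The arm was still settling very slightly when I handed in, at no more than 0.05 rad/s in any joint.

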